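# Set the browning and hold the rye toast ready over the green slot

### The arm

A 7-joint arm with a two-finger parallel gripper is mounted at the origin on the work surface. World frame = base frame: x ahead of the robot, y to its left, z up, the work surface at z = 0. Lengths are in m, angles in rad, forces in N, time in s.
With the tool pointing down it reaches from about 0.425 to 0.925 m from the base axis. Payload 6.8 kg.
Tool frame: the origin (TCP) lies midway between the tips of the shut fingers; the grasp point (between the pads) lies behind it (robot.grasp_offset is the z of the grasp point in the tool frame, in m); z points along the fingers, y is the line along which they close (so a half turn about z gives the same grasp; the last joint's range is limited). The gripper opens to 85 mm and grips with 20 to 120 N. Pads are 22 mm wide; open, the fingers measure 114 mm over their backs; the gripper's body (76 mm by 85 mm) begins 54 mm behind the grasp point. The pads swing forward as they close: fully open they stand 13 mm farther back than shut.
Start: joints at [1.013, 0.477, 0.022, 1.555, -0.011, 1.109, -0.083], TCP at [0.293, -0.608, 0.231] pointing down, gripper open.
Joint ranges: [-2.96, 2.96], [-0.34, 2.1], [-1.41, 1.46], [0.24, 2.44], [-1.37, 4.51], [0.17, 1.92], [-2.96, 2.96]. Speed limits (rad/s): [2.39, 2.39, 3.14, 3.14, 3.14, 3.14, 3.14].

### API

Orientations are given as a rotation vector (axis times angle).
In Python, from bench import robot, eyes gives the robot as it stands.
- The arm moves only by the tool move_arm, never from a script. Its argument "motion" is text: rows parted by semicolons, each of 4 numbers parted by spaces: the shift along the tool's x, y, z in m, then the turn about the tool's z in rad. In form: x y z spin; .... A call has 1 to 12 rows; each row is the pose to reach, as a shift and turn from the pose commanded when the call began, along the tool's axes at that moment; what a row does not reach only later rows make up. A row lasts 1/8 s, in which the tool goes at most 62.5 mm and 10.7 degrees, less where a joint would pass 70% of its speed; a pose out of reach is approached as far as the arm can. A call with a gripper value outside its range is refused whole. "jaw" is the finger opening in m, from 0 to 0.0854, set as the call begins (left out, the last holds). The fingers move at their own pace and stop on an object; "grip_force" is the grip in N (left out, the last holds). Time passes only in rows, so rows that repeat a pose let the fingers close. It gives the time, the measured TCP pose, the force, the opening and the grip force at its end, in the units of the state.
- robot.get_obs(): the state, without advancing time (a new reading comes with each control period).
- eyes.grab_frame(name): name is "scene" or "top" or "wrist"; returns a dict with "color" (400x640x3 uint8, red, green, blue), "mtx" (3x3 intrinsics, pixels), "k1" (the pictures are not rectified: a ray, as slopes to the right and down, at radius r is drawn at 1 + k1 r^2 times it, then the intrinsics apply), "rvec" (rotation vector, rad) and "tvec" (3), from world to camera coordinates, as OpenCV has them. Camera axes: x right, y down, z forward; pixel columns grow to the right and rows downward; lengths in m; the calibration is good to about 2 mm. A picture is of the moment at which its call begins. There is no depth.
- robot.sign_off(): hands the job in; it is judged then, once.
The state is a dict: "t": time; "joint_positions": joint angles; "joint_velocities": joint speeds; "effort": joint torques, N m; "ee_pos": TCP position; "orientation": TCP orientation; "ft_force": force on the tool from outside, world axes, zero at the start; "torque": the same for the moment, N m; "finger_gap": opening from 0.0 (shut) to 1.0 (fully open); "finger_force": force on a finger pad.
Only numpy, scipy, OpenCV 4.12 (cv2) and the standard library are available. Lean on these libraries where they do the work, as an engineer would, in place of code of your own. Each camera call takes 0.05 s, during which the arm holds its last target. There are 200 camera calls.

### The job

Slide the toaster's browning control to the red mark first. Then take the dark rye slice out of the toast rack, carry it over the jars to the toaster and hold it upright, lined up over the slot whose lamp is green, with its lower edge about 15 mm above the slot and touching nothing but the fingers, ready to be lowered in. Finish while still holding it there, with the browning still on the mark, and leave everything else where it stands.

Things in the scene. Friction and masses are not known exactly. Their poses are not given: they have to be found in the camera images.
- toaster: pale green toaster, fixed, 200 (x) x 280 (y) x 160 mm high, origin under its centre; x points from its front control deck to its back, z up. Two slots along y, each 130 (y) x 26 (x) mm, 90 deep, centred at x = -10 and +45 mm, y = -15 mm, with rims level with its flat top. A small lamp at the +y end of each slot: one green, one amber, either way round. Browning control at x = -68 mm
- green_slot (a point): centre of the mouth, at the height of the toaster's top, of the slot that has the green lamp; same axes as the toaster (slot runs along y, is 26 mm wide along x). The green lamp (20 mm across, 4.5 mm high) lies 85 mm from it along +y
- browning (a joint): position (m) of the browning control along the toaster's +y, 0 to 0.100; at the red mark it reads 0.080. It moves with about 1.5 N of friction and stays where it is left
- browning_top (a point): top centre of the browning control: a black block grip 26 mm (toaster x) x 16 mm (toaster y, its direction of travel) that stands 28 mm above the toaster's top, with a white line across its top; free on all sides
- browning_mark (a point): point of the track at the height of the toaster's top where the red mark is: two small red bars, one on each side of the track; the control is on the mark when its white line is level with them
- rack: toast rack fixed to the counter: dark wood base 126 (x) x 85 (y) mm whose top is 12 mm above the counter, with steel wire arches across y up to 54 mm above the counter that form three places for slices along x, at x = -38, 0, +38 mm; origin at the centre of its underside
- rye_slice: dark brown rye slice, crisp and rigid, standing in one of the rack's outer places: 15 mm thick (x), 100 mm wide (y), 95 mm tall (z), about 50 g; origin at the centre of its lower edge face, z up; the two faces are alike. Its upper 50 mm stand free above the wires
- white_slice: white slice with a light brown crust, same size and origin, in the other outer place of the rack, 76 mm from the rye slice; stays there
- jam_jar: red jam jar, radius 36 mm, 105 mm high, loose between rack and toaster; origin at the centre of its underside
- honey_bottle: amber honey bottle, radius 30 mm, 150 mm high, loose between rack and toaster; origin at the centre of its underside
- pepper_mill: wooden pepper mill, radius 28 mm, 160 mm high, loose between rack and toaster; origin at the centre of its underside

How it is judged:
By the outcome, as a careful person would: the job done as asked, in the order asked, and still so for the second after the job is handed in, while the arm keeps its last pose, push and grip.
It also fails if it takes over 54 s, if anything falls off the work surface, if the arm or the gripper's body presses on something with over 40 N, if the wrist force passes 120 N, or if a joint passes its speed limit or range.

## Working session

There is one attempt and no reset: what is moved stays moved. The work goes in short steps, Python scripts to look and compute and a tool call to move; the robot and the scene stay as the last step left them, time stands still between calls to the robot, and variables do not carry over. Pictures are saved under pics/ and viewed, at most 10 in all, crops included, and the job is handed in when it is done.

Besides the shell and the picture viewer there is one more tool, called after ">>>" as a command line: name --argument value ..., lists and objects as JSON in quotes. move_arm: Moves the arm, as the interface text tells. Its arguments: {"type":"object","properties":{"motion":{"type":"string"},"jaw":{"type":"number"},"grip_force":{"type":"number"}},"required":["motion"]}

```bash
mkdir -p pics; ls
cat > h.py <<'E'
import numpy as np, cv2
from bench import robot, eyes
from scipy.spatial.transform import Rotation as R
def grab(n,tag):
    f=eyes.grab_frame(n); np.savez(f'pics/{tag}.npz',**f); cv2.imwrite(f'pics/{tag}.png',f['color'][:,:,::-1]); return f
def load(tag): return dict(np.load(f'pics/{tag}.npz'))
def ray(f,px):
    p=np.atleast_2d(np.array(px,float)); d=np.array([float(f['k1']),0,0,0,0])
    n=cv2.undistortPoints(p[:,None],f['mtx'],d)[:,0]
    M=R.from_rotvec(np.ravel(f['rvec'])).as_matrix()
    return -M.T@np.ravel(f['tvec']), np.c_[n,np.ones(len(n))]@M
def plane(f,px,z):
    c,d=ray(f,px); return c+d*((z-c[2])/d[:,2])[:,None]
def tri(f,p,g,q):
    c1,d1=ray(f,p);c2,d2=ray(g,q);out=[]
    for a,b in zip(d1,d2):
        s=np.linalg.lstsq(np.c_[a,-b],c2-c1,rcond=None)[0]
        u,v=c1+s[0]*a,c2+s[1]*b; out.append(np.r_[(u+v)/2,np.linalg.norm(u-v)])
    return np.array(out)
def proj(f,P):
    return cv2.projectPoints(np.atleast_2d(np.array(P,float)),np.ravel(f['rvec']),np.ravel(f['tvec']),f['mtx'],np.array([float(f['k1']),0,0,0,0]))[0][:,0]
E
python3 - <<'E'
from h import *
for n in('scene','top','wrist'):
    f=grab(n,n+'0');print(n,ray(f,[[320,200]]),f['k1'],f['mtx'][0,0])
print(robot.get_obs(),robot.grasp_offset)
E
```

```text
pics
scene (array([1.24051285, 0.37441242, 0.75490976]), array([[-0.68752501, -0.40244673, -0.60448845]])) -0.02203360338249511 462.4662590335892
top (array([ 0.49308238, -0.00722638,  1.22851939]), array([[ 0.06451528, -0.01962829, -0.99780891]])) -0.1047754166969856 518.2444702112247
wrist (array([ 0.35424383, -0.5779613 ,  0.37315328]), array([[-0.24274659, -0.11437032, -0.9633244 ]])) -0.021843004137189512 351.2725127193809
{'t': 0.15, 'joint_positions': array([ 1.01291968,  0.47763837,  0.0223596 ,  1.55621891, -0.01151324,
        1.10931672, -0.08307639]), 'joint_velocities': array([ 1.01606924e-03, -2.99396488e-03, -1.60492356e-03, -3.42550070e-03,
       -2.97712579e-04, -7.27128076e-04,  6.55811644e-05]), 'effort': array([ 2.33793806e-03, -5.96927726e+01,  1.60982475e+00, -2.81493330e+01,
        1.25967205e-02,  6.48079498e-03,  1.84141236e-06]), 'ee_pos': array([ 0.29325419, -0.60745384,  0.23053273]), 'orientation': array([-3.06111905e+00, -7.00293759e-01,  6.56007947e-04]), 'ft_force': array([-0.78414669, -0.18339152, -0.2817924 ]), 'torque': array([-0.03496316, -0.02927538, -0.03988519]), 'finger_force': 0.0, 'finger_gap': 1.001677619265227} -0.0187
```

View pics/top0.png

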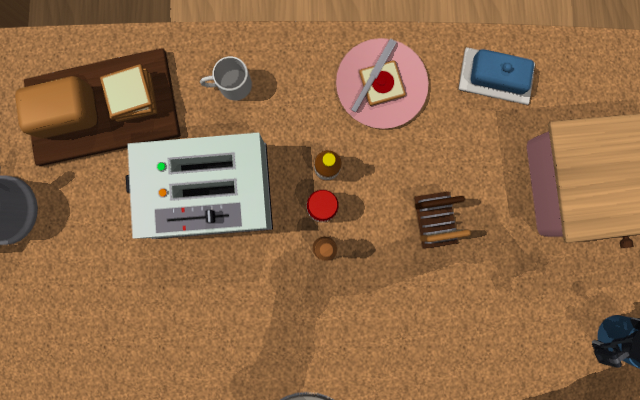

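View pics/scene0.png

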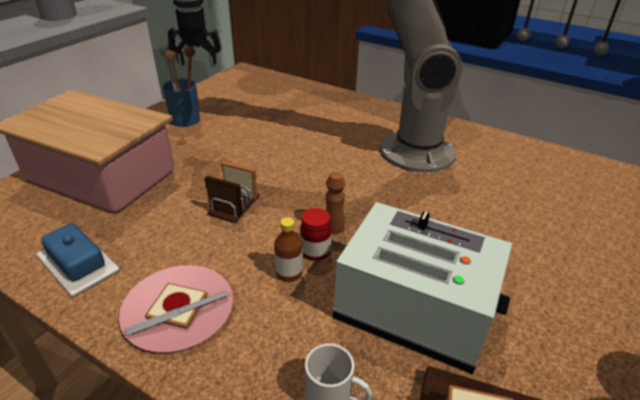

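The top view shows the green lamp at (161,167) beside the back slot and the control at (210,216), with red bars near (183,210) and (184,227). The rye slice is at about (440,200), and the three jars are at x≈325. In the scene view the green lamp is at (459,280), the control at (424,220) and the rye slice at (224,195).

Run:
```python
from h import *
t=load('top0');s=load('scene0')
def blob(f,lo,hi,roi):
    x0,y0,x1,y1=roi
    h=cv2.cvtColor(f['color'],cv2.COLOR_RGB2HSV)[y0:y1,x0:x1]
    m=cv2.inRange(h,np.array(lo),np.array(hi)); n,_,st,c=cv2.connectedComponentsWithStats(m)
    o=[(st[i,4],c[i]+[x0,y0]) for i in range(1,n) if st[i,4]>2]; return sorted(o,key=lambda a:-a[0])[:4]
for nm,lo,hi in(('green',(50,150,80),(75,255,255)),('amber',(8,180,150),(20,255,255)),('red',(0,150,90),(5,255,255)),('red2',(172,150,90),(180,255,255))):
    for k,f,roi in(('top',t,(130,140,265,240)),('scene',s,(345,210,505,320))):
        print(nm,k,blob(f,lo,hi,roi))
def crop(f,x0,y0,w,h,W=400,H=300): return cv2.resize(f['color'][y0:y0+h,x0:x0+w],(W,H),interpolation=cv2.INTER_CUBIC)
im=np.vstack([np.hstack([crop(t,150,195,100,45,400,180),crop(t,405,185,80,60,400,300)[:180*1] if 0 else crop(t,410,190,80,36,400,180)]),
 np.hstack([crop(s,385,205,100,75,400,300),crop(s,195,155,80,60,400,300)])])
cv2.imwrite('pics/c1.png',im[:,:,::-1])
```

```text
green top [(np.int32(46), array([160.91304348, 166.02173913]))]
green scene [(np.int32(40), array([458.45 , 279.375]))]
amber top [(np.int32(41), array([162.24390244, 192.        ]))]
amber scene [(np.int32(31), array([465.29032258, 259.38709677]))]
red top [(np.int32(10), array([183.8, 227.6])), (np.int32(8), array([182.5, 209.5]))]
red scene [(np.int32(7), array([449.        , 240.28571429])), (np.int32(4), array([453.5, 229.5]))]
red2 top []
red2 scene []
```

View pics/c1.png

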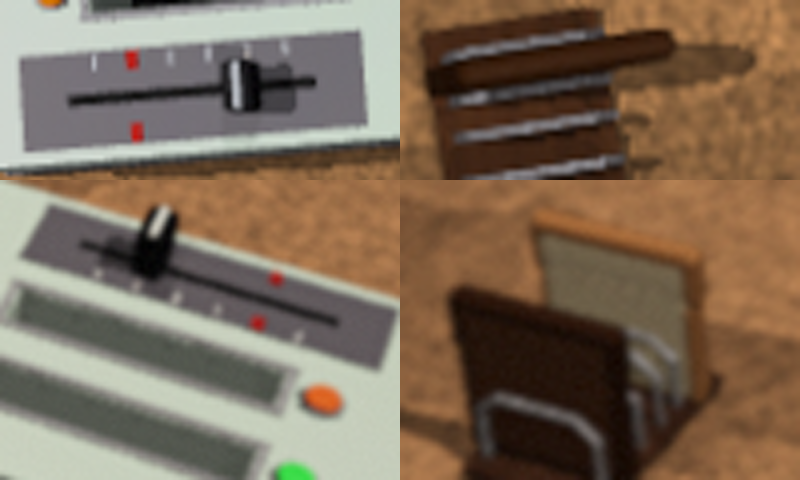

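Run:
```python
from h import *
np.set_printoptions(precision=4,suppress=True)
t=load('top0');s=load('scene0')
T=[[160.9,166],[162.2,192],[183.8,227.6],[182.5,209.5],[209.6,216.2],[421,204.6],[464.4,198.6]]
S=[[458.5,279.4],[465.3,259.4],[453.5,229.5],[449,240.3],[424.75,215.5],[241.4,186],[206,177.4]]
P=tri(t,T,s,S)
for n,p in zip('green amber redlow redhigh ctl ryeL ryeR'.split(),P):print(n,p)
# yaw of toaster by red bars+lamps
for a,b in((1,0),(2,3)):
    d=P[b]-P[a];print(np.degrees(np.arctan2(d[1],d[0])),np.linalg.norm(d[:2]))
d=(P[5]-P[6]);print(np.degrees(np.arctan2(-d[0],d[1])),np.linalg.norm(d[:2]))
print(plane(t,[T[0],T[1]],.163),plane(t,T[2:4],.16),plane(t,T[4:5],.188),plane(t,T[5:],.107))
print(plane(s,[S[0],S[1]],.163),plane(s,S[2:4],.16),plane(s,S[4:5],.188),plane(s,S[5:],.107))
# jars tops in top
h=cv2.cvtColor(t['color'],cv2.COLOR_RGB2HSV)
print('jars',plane(t,[[329,159]],.15),plane(t,[[322,205]],.105),plane(t,[[325,249]],.16))
print(plane(t,[[128,143],[260,134],[133,238],[270,230]],.16))
```

```text
green [0.6336 0.3032 0.1624 0.0005]
amber [0.5792 0.2987 0.1634 0.001 ]
redlow [0.5055 0.2529 0.1607 0.0011]
redhigh [0.5429 0.2558 0.162  0.001 ]
ctl [0.5278 0.1954 0.1868 0.0012]
ryeL [ 0.5546 -0.2491  0.1043  0.0027]
ryeR [ 0.5685 -0.3481  0.1008  0.    ]
4.668808053269594 0.05460214984605029
4.536249780292539 0.03749023215338656
8.005653158744732 0.10006390801215957
[[0.6334 0.3033 0.163 ]
 [0.579  0.2994 0.163 ]] [[0.5053 0.2536 0.16  ]
 [0.5428 0.2568 0.16  ]] [[0.528  0.1946 0.188 ]] [[ 0.5552 -0.2496  0.107 ]
 [ 0.5681 -0.3463  0.107 ]]
[[0.6343 0.303  0.163 ]
 [0.579  0.2982 0.163 ]] [[0.505  0.2523 0.16  ]
 [0.5409 0.255  0.16  ]] [[0.5289 0.1963 0.188 ]] [[ 0.557  -0.2452  0.107 ]
 [ 0.5749 -0.3413  0.107 ]]
jars [[ 0.649  -0.0476  0.15  ]] [[ 0.5548 -0.0336  0.105 ]] [[ 0.4613 -0.0382  0.16  ]]
[[0.6831 0.376  0.16  ]
 [0.7005 0.0967 0.16  ]
 [0.4835 0.3604 0.16  ]
 [0.5004 0.0749 0.16  ]]
```

The control sits about 59 mm from the mark. I'll move over it, through a waypoint that stays clear of the base.

```bash
cat >> h.py <<'E'
np.set_printoptions(precision=4,suppress=True)
def go(*targets):
    "targets: (x,y,z, tool-x yaw deg) -> rows of tool shift + spin from measured pose"
    o=robot.get_obs(); A=R.from_rotvec(o['orientation']).as_matrix(); yaw=np.degrees(np.arctan2(A[1,0],A[0,0]))
    print('pos',o['ee_pos'],'yaw',round(yaw,2),'toolz',A[:,2],'gap',o['finger_gap'],'ff',o['finger_force'],'F',o['ft_force'],'t',o['t'])
    for t in targets:
        print('row',A.T@(np.array(t[:3])-o['ee_pos']), 'spin',round(-np.radians((t[3]-yaw+180)%360-180),4))
E
python3 - <<'E'
from h import *
go((.50,-.35,.31,25.8),(.62,0,.31,4.6),(.528,.1954,.30,4.6))
E
```

```text
pos [ 0.2933 -0.6075  0.2305] yaw 25.77 toolz [-0.0007  0.0013 -1.    ] gap 1.001677619265227 ff 0.0 F [-0.7841 -0.1834 -0.2818] t 0.15
row [ 0.2981 -0.1421 -0.0793] spin -0.0005
row [ 0.5584 -0.4051 -0.0789] spin 0.3695
row [ 0.5605 -0.621  -0.0686] spin 0.3695
```

>>> move_arm --motion "0.05 -0.024 -0.04 0; 0.1 -0.047 -0.079 0; 0.15 -0.071 -0.079 0; 0.2 -0.095 -0.079 0; 0.25 -0.119 -0.079 0; 0.298 -0.142 -0.079 0; 0.34 -0.185 -0.079 0.06; 0.384 -0.23 -0.079 0.12; 0.428 -0.274 -0.079 0.18; 0.47 -0.317 -0.079 0.24; 0.514 -0.361 -0.079 0.3; 0.558 -0.405 -0.079 0.369" --jaw 0.05

```text
t: 1.65
ee_pos: [0.6202, 0.0011, 0.3102]
orientation: [3.139, 0.123, -0.0]
ft_force: [1.4, -0.2, -0.7]
finger_gap: 0.585
finger_force: 0.0
```

Run:
```python
from h import *
go((.528,.1954,.30,4.6))
```

```text
pos [0.6202 0.0011 0.3102] yaw 4.48 toolz [-0.0002 -0.0003 -1.    ] gap 0.585024404542248 ff 0.0 F [ 1.3761 -0.2018 -0.7462] t 1.65
row [-0.0767 -0.2009  0.0101] spin -0.0021
```

>>> move_arm --motion "-0.02 -0.05 0.01 0; -0.04 -0.1 0.01 0; -0.058 -0.15 0.01 0; -0.077 -0.201 0.01 -0.002; -0.077 -0.201 0.01 -0.002; -0.077 -0.201 0.01 -0.002"

```text
t: 2.4
ee_pos: [0.527, 0.1929, 0.3001]
orientation: [3.138, 0.13, -0.0]
ft_force: [-0.1, -0.1, -0.7]
finger_gap: 0.587
finger_force: 0.0
```

Run:
```python
from h import *
f=grab('wrist','w1'); go((.528,.1954,.23,4.6))
print(proj(f,[[.5278,.1954,.188],[.5242,.2544,.16],[.6336,.3032,.163],[.6404,.2185,.16]]))
```

```text
pos [0.5275 0.1922 0.3001] yaw 4.64 toolz [-0.0001 -0.0009 -1.    ] gap 0.5903052711153703 ff 0.0 F [ 0.2389 -0.0702 -0.0964] t 2.45
row [ 0.0008 -0.0032  0.0701] spin 0.0007
[[317.1403 194.4547]
 [245.9057 184.3094]
 [183.2635  35.6389]
 [298.7714  36.2662]]
```

View pics/w1.png

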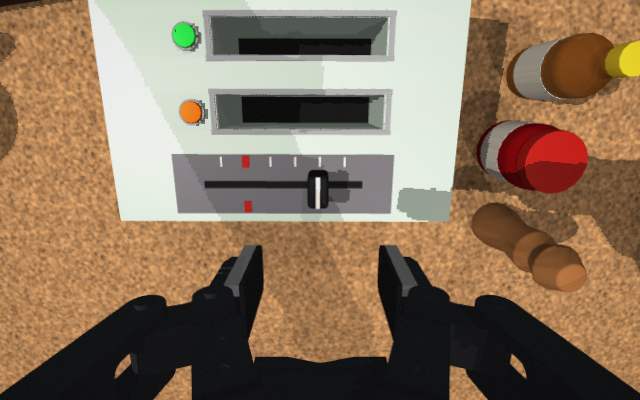

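The wrist view shows the white line at (318,193), the red bars at (246,161) and (248,206), the green lamp at (184,36), and the green slot spanning (204..396, 10..62). All of these match my triangulated points.

Run:
```python
from h import *
f=load('w1')
h=cv2.cvtColor(f['color'],cv2.COLOR_RGB2HSV)
def cen(lo,hi,roi):
    x0,y0,x1,y1=roi;m=cv2.inRange(h,np.array(lo),np.array(hi))[y0:y1,x0:x1]
    M=cv2.moments(m,True);return [M['m10']/M['m00']+x0,M['m01']/M['m00']+y0]
g=cen((45,120,80),(75,255,255),(165,15,205,55));a=cen((8,150,120),(22,255,255),(175,95,210,130))
r1=cen((0,150,90),(6,255,255),(235,150,260,170));r2=cen((0,150,90),(6,255,255),(235,195,260,215))
w=cen((0,0,190),(180,60,255),(311,170,325,215))
print(g,a,r1,r2,w)
L=plane(f,[g,a],.1635);Rm=plane(f,[r1,r2],.16);W=plane(f,[w],.188)
print(L,Rm,W)
C=plane(f,[[204,10],[396,11],[394,62],[206,61]],.16);print(C,C.mean(0))
d=(C[0]+C[3]-C[1]-C[2])/2;print('slot yaw',np.degrees(np.arctan2(-d[0],d[1])))
tr=plane(f,[[205,184.5],[362,185]],.16);d=tr[0]-tr[1];print('track yaw',np.degrees(np.arctan2(-d[0],d[1])),tr)
for d in(L[0]-L[1],Rm[0]-Rm[1]):print(np.degrees(np.arctan2(d[1],d[0])))
y=np.array([-np.sin(np.radians(4.5)),np.cos(np.radians(4.5)),0])
print('travel',(Rm.mean(0)-W[0])@y,'slot from lamp',L[0]-.085*y)
go((*W[0][:2],.165,4.5))
```

```text
[183.73684210526315, 34.901601830663616] [190.3732590529248, 111.63509749303621] [245.03614457831324, 161.43373493975903] [247.73333333333332, 206.09333333333333] [317.5, 194.94117647058823]
[[0.6341 0.3027 0.1635]
 [0.5793 0.2983 0.1635]] [[0.5432 0.2556 0.16  ]
 [0.5055 0.2524 0.16  ]] [[0.5274 0.1951 0.188 ]]
[[0.6527 0.2889 0.16  ]
 [0.6635 0.1488 0.16  ]
 [0.6285 0.1455 0.16  ]
 [0.6175 0.2873 0.16  ]] [0.6406 0.2176 0.16  ]
slot yaw 4.446461306274096
track yaw 4.588031514200308 [[0.5212 0.2882 0.16  ]
 [0.5316 0.1587 0.16  ]]
4.540195694594276
4.953991589395319
travel 0.05895391665254885 slot from lamp [0.6407 0.2179 0.1635]
pos [0.5275 0.1922 0.3001] yaw 4.64 toolz [-0.0001 -0.0009 -1.    ] gap 0.5903052711153703 ff 0.0 F [ 0.2389 -0.0702 -0.0964] t 2.45
row [ 0.0002 -0.003   0.1351] spin 0.0025
```

>>> move_arm --motion "0 -0.003 0.045 0; 0 -0.003 0.09 0; 0 -0.003 0.115 0; 0 -0.003 0.133 0; 0 -0.003 0.133 0; 0 -0.003 0.133 0"

```text
t: 3.2
ee_pos: [0.5276, 0.1966, 0.1684]
orientation: [-3.138, -0.129, -0.003]
ft_force: [0.3, 0.9, 0.3]
finger_gap: 0.585
finger_force: 0.0
```

Run:
```python
from h import *
go((.5275,.1952,.166,4.55))
```

```text
pos [0.5276 0.1966 0.1684] yaw 4.7 toolz [ 0.0017  0.0007 -1.    ] gap 0.5854247896875038 ff 0.0 F [0.322  0.862  0.3319] t 3.2
row [-0.0003  0.0014  0.0024] spin 0.0027
```

>>> move_arm --motion "0 0.001 0 0; 0 0.001 0 0; 0 0.001 0 0; 0 0.001 0 0; 0 0.001 0 0; 0 0.001 0 0" --jaw 0 --grip_force 20

```text
t: 3.95
ee_pos: [0.5273, 0.1956, 0.1682]
orientation: [-3.139, -0.13, -0.002]
ft_force: [-1.3, -1.6, 6.2]
finger_gap: 0.184
finger_force: 23.3
```

Run:
```python
from h import *
go((.5243,.254,.166,4.55))
```

```text
pos [0.5273 0.1956 0.1682] yaw 4.73 toolz [ 0.0013  0.0002 -1.    ] gap 0.18419935048714584 ff 23.27408194541931 F [-1.333  -1.5563  6.2458] t 3.95
row [ 0.0018 -0.0584  0.0022] spin 0.0032
```

>>> move_arm --motion "0 -0.01 0 0; 0 -0.022 0 0; 0 -0.034 0 0; 0 -0.046 0 0; 0 -0.055 0 0; 0 -0.059 0 0; 0 -0.059 0 0; 0 -0.059 0 0"

```text
t: 4.95
ee_pos: [0.5225, 0.2553, 0.1682]
orientation: [-3.137, -0.13, -0.003]
ft_force: [-0.4, 1.6, 4.8]
finger_gap: 0.184
finger_force: 23.2
```

Run:
```python
from h import *
go((.5243,.254,.166,4.55))
```

```text
pos [0.5225 0.2553 0.1682] yaw 4.76 toolz [ 0.0017  0.0016 -1.    ] gap 0.18413551653051605 ff 23.23570489883423 F [-0.355   1.6069  4.8396] t 4.95
row [0.0017 0.0015 0.0022] spin 0.0037
```

>>> move_arm --motion "0 0 0 0; 0 0 0 0; 0 0 0 0; 0 0 -0.04 0; 0 0 -0.09 0; 0 0 -0.13 0; 0 0 -0.13 0; 0 0 -0.13 0" --jaw 0.05

```text
t: 5.95
ee_pos: [0.5215, 0.254, 0.2965]
orientation: [3.138, 0.13, -0.001]
ft_force: [-0.2, 0.2, -1.2]
finger_gap: 0.584
finger_force: 0.0
```

```bash
cat > ctl.py <<'E'
from h import *
import sys
f=grab('wrist',sys.argv[1]); h=cv2.cvtColor(f['color'],cv2.COLOR_RGB2HSV)
def cen(lo,hi,c,r):
    x,y=np.round(c).astype(int);x0,y0=max(x-r[0],0),max(y-r[1],0)
    m=cv2.inRange(h,np.array(lo),np.array(hi))[y0:y+r[1],x0:x+r[0]]
    M=cv2.moments(m,True);return [M['m10']/M['m00']+x0,M['m01']/M['m00']+y0]
q=proj(f,[[.5432,.2556,.16],[.5055,.2524,.16],[.5243,.254,.188]]);print(q)
r1=cen((0,150,90),(6,255,255),q[0],(12,10));r2=cen((0,150,90),(6,255,255),q[1],(12,10))
w=cen((0,0,180),(180,60,255),q[2],(6,22))
print(r1,r2,w); Rm=plane(f,[r1,r2],.16);W=plane(f,[w],.188)
y=np.array([-.0793,.9969,0]); print('err to mark',(W[0]-Rm.mean(0))@y,W,Rm)
cv2.imwrite('pics/c_%s.png'%sys.argv[1],cv2.resize(f['color'][130:230,200:400],(800,400))[:,:,::-1])
go((.53,-.2,.31,-90))
E
python3 ctl.py w2
```

```text
[[320.5789 161.4399]
 [320.6135 206.6976]
 [320.6372 193.1353]]
[np.float64(321.0), np.float64(161.5)] [np.float64(321.24), np.float64(210.68)] [np.float64(318.5), np.float64(193.0)]
err to mark 0.002019873773966245 [[0.5243 0.2556 0.188 ]] [[0.5432 0.2553 0.16  ]
 [0.5021 0.2516 0.16  ]]
pos [0.5213 0.2538 0.2959] yaw 4.74 toolz [-0.002  -0.0013 -1.    ] gap 0.5850996865277461 ff 0.0 F [ 0.4031 -0.2932  1.1044] t 6.0
row [-0.0288  0.453  -0.0135] spin 1.6535
```

View pics/c_w2.png

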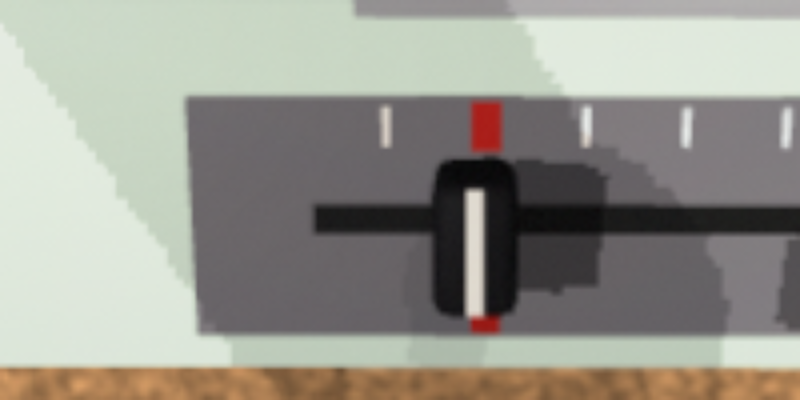

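The white line at (475,250) sits about 2.5 px left of the red bars at (487,125), so it overshot by about 1.7 mm. I'll regrip the control and move it back.

>>> move_arm --motion "0 0 0.045 0; 0 0 0.09 0; 0 0 0.115 0; 0 0 0.129 0; 0 0 0.129 0; 0 0 0.129 0"

```text
t: 6.75
ee_pos: [0.5225, 0.2548, 0.1692]
orientation: [-3.138, -0.13, -0.002]
ft_force: [-0.5, 0.3, 0.8]
finger_gap: 0.587
finger_force: 0.0
```

>>> move_arm --motion "0 0 0 0; 0 0 0 0; 0 0 0 0; 0 0 0 0; 0 0 0 0; 0 0.001 0 0; 0 0.0017 0 0; 0 0.0017 0 0; 0 0.0017 0 0; 0 0.0017 0 0" --jaw 0

```text
t: 8.0
ee_pos: [0.5224, 0.2536, 0.1692]
orientation: [-3.138, -0.13, -0.002]
ft_force: [-2.4, 0.5, 5.6]
finger_gap: 0.185
finger_force: 23.3
```

>>> move_arm --motion "0 0 0 0; 0 0 0 0; 0 0 0 0; 0 0 -0.04 0; 0 0 -0.09 0; 0 0 -0.13 0; 0 0 -0.13 0; 0 0 -0.13 0" --jaw 0.05

```text
t: 9.0
ee_pos: [0.5217, 0.2523, 0.2975]
orientation: [3.138, 0.13, -0.002]
ft_force: [-0.9, -0.0, -0.2]
finger_gap: 0.589
finger_force: 0.0
```

```bash
python3 ctl.py w3
```

```text
[[318.4472 161.2673]
 [318.5565 206.3811]
 [318.3268 192.8291]]
[np.float64(318.9325842696629), np.float64(161.0)] [np.float64(318.8888888888889), np.float64(210.44444444444446)] [np.float64(318.4117647058824), np.float64(194.85294117647058)]
err to mark 0.00027524786545349305 [[0.5228 0.2538 0.188 ]] [[0.5434 0.2552 0.16  ]
 [0.502  0.2518 0.16  ]]
pos [0.5214 0.2521 0.2969] yaw 4.74 toolz [-0.002  -0.0013 -1.    ] gap 0.5862713956717134 ff 0.0 F [-0.263   0.2805 -1.236 ] t 9.05
row [-0.0288  0.4513 -0.0125] spin 1.6535
```

View pics/c_w3.png

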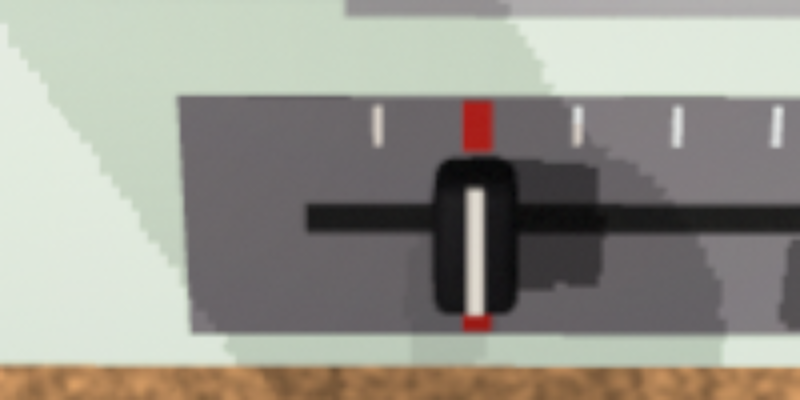

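The white line is now level with both red bars. Next is the rack.

Run:
```python
from h import *
go((.60,0,.32,98),(.5615,-.2986,.26,98))
```

```text
pos [0.5214 0.2521 0.2969] yaw 4.74 toolz [-0.002  -0.0013 -1.    ] gap 0.5862713956717134 ff 0.0 F [-0.263   0.2805 -1.236 ] t 9.05
row [ 0.0574  0.2578 -0.0229] spin -1.6277
row [-0.0055  0.5521  0.0375] spin -1.6277
```

>>> move_arm --motion "0.014 0.05 -0.023 -0.15; 0.028 0.1 -0.023 -0.3; 0.042 0.15 -0.023 -0.46; 0.05 0.2 -0.023 -0.62; 0.057 0.25 -0.023 -0.78; 0.05 0.3 -0.023 -0.94; 0.04 0.35 -0.023 -1.1; 0.03 0.4 -0.023 -1.26; 0.018 0.45 -0.02 -1.42; 0.005 0.5 0 -1.58; -0.0055 0.552 0.03 -1.628; -0.0055 0.552 0.037 -1.628"

```text
t: 10.55
ee_pos: [0.5579, -0.3035, 0.2565]
orientation: [-2.067, -2.358, 0.007]
ft_force: [-1.0, 0.0, -0.2]
finger_gap: 0.589
finger_force: 0.0
```

Run:
```python
from h import *
go((.5615,-.2986,.26,98))
f=grab('wrist','w4');print(proj(f,[[.5546,-.2491,.107],[.5685,-.3481,.107]]))
```

```text
pos [ 0.5579 -0.3035  0.2565] yaw 97.54 toolz [-0.0076  0.0005 -1.    ] gap 0.5891126595174836 ff 0.0 F [-0.9584  0.0422 -0.2102] t 10.55
row [ 0.0044  0.0042 -0.0035] spin -0.0081
[[326.7588 120.4392]
 [326.9971 235.6368]]
```

View pics/w4.png

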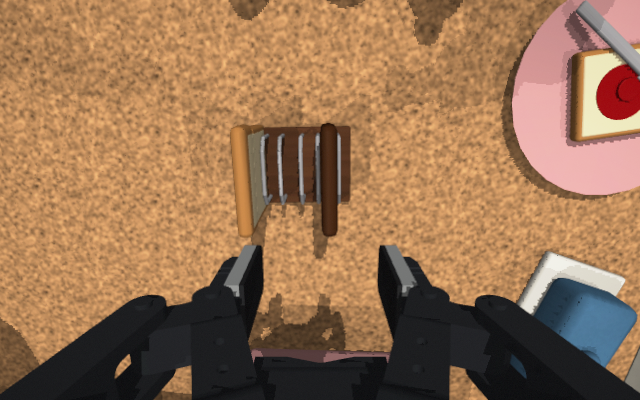

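The wrist view shows the top edge of the rye slice running from (328,124) to (330,236) and the white slice at (240,180).

Run:
```python
from h import *
f=load('w4');t=load('top0');s=load('scene0')
h=f['color'].astype(int).sum(2)
for r in(135,155,190,205,225): # dark columns
    c=np.where(h[r,316:345]<170)[0]+316;print(r,c.min(),c.max())
W=[[328.5,124],[329.5,236]]
print(tri(f,W,t,[[421,204.6],[464.4,198.6]]));print(tri(f,W,s,[[241.4,186],[206,177.4]]))
for z in(.104,.107):
    p=plane(f,W,z);d=p[0]-p[1];print(p,p.mean(0),np.linalg.norm(d),np.degrees(np.arctan2(-d[0],d[1])))
p=plane(f,[[322,180],[337,180]],.107);print(np.linalg.norm(p[1]-p[0]))
```

```text
135 320 336
155 320 336
190 320 344
205 321 336
225 322 336
[[ 0.5563 -0.2525  0.0931  0.0008]
 [ 0.5678 -0.3389  0.1311  0.0025]]
[[ 0.555  -0.2501  0.1038  0.0047]
 [ 0.5702 -0.3485  0.1022  0.0033]]
[[ 0.5565 -0.2519  0.104 ]
 [ 0.571  -0.3493  0.104 ]] [ 0.5637 -0.3006  0.104 ] 0.09847836254443357 8.468452857643046
[[ 0.5564 -0.2517  0.107 ]
 [ 0.5708 -0.3481  0.107 ]] [ 0.5636 -0.2999  0.107 ] 0.09747821469762243 8.468452857643028
0.012747967901698702
```

Run:
```python
from h import *
go((.5632,-.3,.12,98.3),(.5632,-.3,.065,98.3))
```

```text
pos [ 0.5594 -0.2999  0.2569] yaw 97.75 toolz [-0.0064  0.0024 -1.    ] gap 0.5863377698979347 ff 0.0 F [-0.1325  0.6736 -1.2327] t 10.6
row [-0.0011  0.0046  0.1369] spin -0.0097
row [-0.0013  0.0049  0.1919] spin -0.0097
```

>>> move_arm --motion "-0.001 0.002 0.045 -0.005; -0.001 0.002 0.09 -0.005; -0.001 0.002 0.12 -0.005; -0.001 0.002 0.12 -0.005; -0.001 0.002 0.12 -0.005; -0.001 0.002 0.12 -0.005"

```text
t: 11.35
ee_pos: [0.5656, -0.2986, 0.1433]
orientation: [2.052, 2.375, 0.002]
ft_force: [0.2, 0.9, -0.3]
finger_gap: 0.588
finger_force: 0.0
```

Run:
```python
from h import *
go((.5632,-.3,.065,98.3))
```

```text
pos [ 0.5656 -0.2986  0.1433] yaw 98.33 toolz [ 0.0029 -0.0012 -1.    ] gap 0.587981613870261 ff 0.0 F [ 0.2219  0.8804 -0.2969] t 11.35
row [-0.0009 -0.0028  0.0783] spin 0.0005
```

>>> move_arm --motion "-0.001 -0.002 0.03 0; -0.001 -0.002 0.06 0; -0.001 -0.002 0.077 0; -0.001 -0.002 0.077 0; -0.001 -0.002 0.077 0; -0.001 -0.002 0.077 0"

```text
t: 12.1
ee_pos: [0.5633, -0.3002, 0.0656]
orientation: [2.053, 2.375, 0.001]
ft_force: [-0.1, -0.6, -0.4]
finger_gap: 0.589
finger_force: 0.0
```

Run:
```python
from h import *
go((.5632,-.3,.065,98.3))
```

```text
pos [ 0.5633 -0.3002  0.0656] yaw 98.3 toolz [ 0.0019 -0.0009 -1.    ] gap 0.5886147172185807 ff 0.0 F [-0.0504 -0.5523 -0.3909] t 12.1
row [ 0.0002 -0.0001  0.0006] spin 0.0001
```

>>> move_arm --motion "0 0 0 0; 0 0 0 0; 0 0 0 0; 0 0 0 0; 0 0 0 0; 0 0 0 0; 0 0 -0.01 0; 0 0 -0.03 0; 0 0 -0.06 0; 0 0 -0.1 0; 0 0 -0.14 0; 0 0 -0.18 0" --jaw 0 --grip_force 25

```text
t: 13.6
ee_pos: [0.5614, -0.3, 0.2469]
orientation: [-2.055, -2.376, 0.001]
ft_force: [0.6, -1.2, -1.3]
finger_gap: 0.169
finger_force: 30.2
```

Run:
```python
from h import *
go((.5632,-.3,.34,98.3),(.60,-.0,.34,96),(.6406,.2178,.30,94.55))
```

```text
pos [ 0.5614 -0.3     0.2469] yaw 98.27 toolz [-0.001  -0.0004 -1.    ] gap 0.16914004039314534 ff 30.21536846359595 F [ 0.6299 -1.167  -1.3102] t 13.6
row [-0.0002  0.0017 -0.0932] spin -0.0004
row [ 0.2913  0.0813 -0.0933] spin 0.0397
row [ 0.501   0.1529 -0.0534] spin 0.065
```

>>> move_arm --motion "0 0.001 -0.04 0; 0 0.001 -0.08 0; 0.02 0.004 -0.093 0; 0.06 0.015 -0.093 0.01; 0.105 0.028 -0.093 0.015; 0.15 0.04 -0.093 0.02; 0.2 0.055 -0.093 0.03; 0.245 0.068 -0.093 0.035; 0.29 0.081 -0.093 0.04; 0.335 0.096 -0.093 0.047; 0.38 0.111 -0.093 0.053; 0.42 0.125 -0.093 0.06"

```text
t: 15.1
ee_pos: [0.6237, 0.1365, 0.3367]
orientation: [-2.122, -2.315, 0.003]
ft_force: [-0.1, -0.4, -1.2]
finger_gap: 0.171
finger_force: 30.3
```

Run:
```python
from h import *
go((.6406,.2178,.30,94.55))
```

```text
pos [0.6237 0.1365 0.3367] yaw 94.96 toolz [-0.0024 -0.0006 -1.    ] gap 0.170530742134033 ff 30.27146389840709 F [-0.1004 -0.42   -1.2257] t 15.1
row [0.0796 0.024  0.0366] spin 0.0072
```

>>> move_arm --motion "0.03 0.01 0.01 0.003; 0.06 0.02 0.02 0.006; 0.076 0.024 0.036 0.007; 0.076 0.024 0.036 0.007; 0.076 0.024 0.036 0.007; 0.076 0.024 0.036 0.007; 0.076 0.024 0.036 0.007"

```text
t: 15.98
ee_pos: [0.6433, 0.2105, 0.3019]
orientation: [2.134, 2.304, 0.001]
ft_force: [-0.5, -0.1, -1.2]
finger_gap: 0.17
finger_force: 30.2
```

Run:
```python
from h import *
go((.6406,.2178,.26,94.55))
f=grab('wrist','w5');s=grab('scene','s5');t=grab('top','t5')
a=f['color'];b=cv2.resize(s['color'][60:300,330:530],(400,480));im=np.zeros((480,800,3),np.uint8)
im[:250,:400]=cv2.resize(a,(400,250));im[:,400:]=b;im[250:,:400]=cv2.resize(t['color'][110:248,110:350],(400,230))
cv2.imwrite('pics/c5.png',im[:,:,::-1])
```

```text
pos [0.6433 0.2105 0.3019] yaw 94.39 toolz [ 0.0009 -0.0002 -1.    ] gap 0.16958298714057626 ff 30.219008087069597 F [-0.4637 -0.1005 -1.1682] t 15.975
row [ 0.0075 -0.0022  0.0419] spin -0.0029
```

View pics/c5.png

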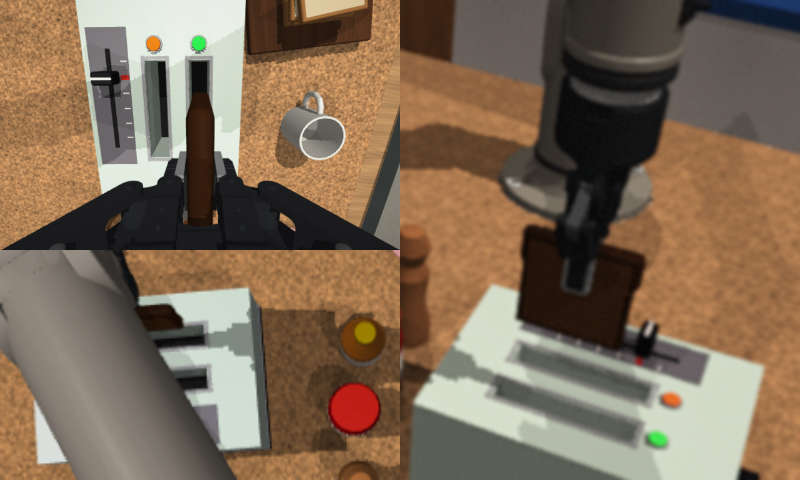

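The slice is held upright over the back slot with the green lamp, and the control is still on the mark. Now I'll lower it, then measure its lower edge.

>>> move_arm --motion "0.003 -0.001 0.02 -0.001; 0.006 -0.002 0.04 -0.002; 0.007 -0.002 0.055 -0.002; 0.007 -0.002 0.064 -0.002; 0.007 -0.002 0.068 -0.002; 0.007 -0.002 0.068 -0.002; 0.007 -0.002 0.068 -0.002; 0.007 -0.002 0.068 -0.002"

```text
t: 17.12
ee_pos: [0.6407, 0.2185, 0.2339]
orientation: [2.131, 2.308, 0.001]
ft_force: [0.4, 0.6, -0.7]
finger_gap: 0.171
finger_force: 30.2
```

Run:
```python
from h import *
go((.6406,.2178,.2286,94.55))
f=grab('wrist','w6');s=grab('scene','s6')
u=np.array([-.0793,.9969,0]);v=np.array([.9969,.0793,0]);c=np.array([.6406,.2178,.175])
print('expected lower corners scene',proj(s,[c-.05*u+.0075*v,c+.05*u+.0075*v]),'wrist +y end',proj(f,[c+.05*u,c+.05*u+.0075*v,c+.05*u-.0075*v,c+[0,0,.095]+.05*u]))
x0,y0=np.round(proj(s,[c])[0]).astype(int)-[50,60]
np.save('pics/o.npy',[x0,y0])
im=np.hstack([cv2.resize(s['color'][y0:y0+100,x0:x0+100],(400,400),interpolation=cv2.INTER_CUBIC),cv2.resize(f['color'][50:250,220:420],(400,400),interpolation=cv2.INTER_CUBIC)])
print(x0,y0);cv2.imwrite('pics/c6.png',im[:,:,::-1])
```

```text
pos [0.6407 0.2185 0.2339] yaw 94.58 toolz [ 0.001   0.0004 -1.    ] gap 0.170909272235227 ff 30.23446339999282 F [ 0.3763  0.5839 -0.7353] t 17.125
row [-0.0007 -0.0001  0.0053] spin 0.0005
expected lower corners scene [[384.8046 252.1169]
 [438.7598 270.4201]] wrist +y end [[320.5194 136.8458]
 [333.728  136.8659]
 [307.31   136.8296]
 [320.9698 165.8181]]
363 198
```

View pics/c6.png

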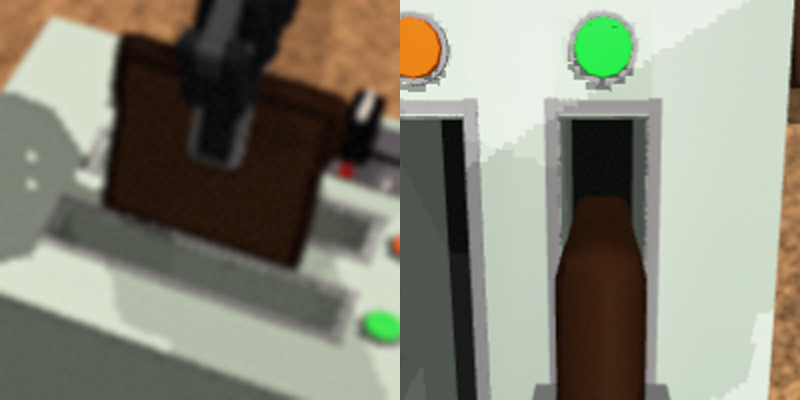

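In the scene view the slice's lower corners are near (389,250) and (437.5,265). In the wrist view its +y end is near (321,148), centred in the slot.

Run:
```python
from h import *
f=load('w6');s=load('s6')
u=np.array([-.0793,.9969,0]);v=np.array([.9969,.0793,0]);c=np.array([.6406,.2178,.16])
def vp(f,px,off): # intersect plane v.(X-c)=off -> (along u, height above slot)
    o,d=ray(f,px);k=(off-(o-c)@v)/(d@v);X=o+d*k[:,None]-c;return np.c_[X@u,X[:,2]*1000]
x0,y0=363,198
px=np.array([[105,207],[150,221],[225,245],[298,267],[118,37],[342,110]])/4+[x0,y0]-.1
print('scene lower/upper pts on near face',vp(s,px,.0075))
for r,n in((148,'lo'),(185,'hi')):
    for z in(.175,.18,.27,.275):
        X=plane(f,[[321,r]],z)[0]-c;print(n,z,X@u,X@v)
o,g=ray(f,[[321,148]]);print(o)
# same for rack-time view edges (w4): top face ends relative to TCP
```

```text
scene lower/upper pts on near face [[ -0.0427  24.2967]
 [ -0.0216  24.9562]
 [  0.0129  25.645 ]
 [  0.0455  27.0587]
 [ -0.0478 119.5248]
 [  0.0478 117.0438]]
lo 0.175 0.04368566476561469 0.0002856866857848836
lo 0.18 0.04430533918230414 0.00027055622024508164
lo 0.27 0.05545947868271417 -1.7921594710349278e-06
lo 0.275 0.056079153099403624 -1.6922625010836433e-05
hi 0.175 0.02195787895512911 0.0003298315308700394
hi 0.18 0.023116260632916278 0.0003136065613254502
hi 0.27 0.043967130833085497 2.1557109520856967e-05
hi 0.275 0.04512551251087268 5.332139976157221e-06
[0.6348 0.2862 0.3767]
```

Run:
```python
from h import *
s=load('s6');f=load('w6')
u=np.array([-.0793,.9969,0]);v=np.array([.9969,.0793,0]);c=np.array([.6406,.2178,.16])
def vp(f,px,off):
    o,d=ray(f,px);k=(off-(o-c)@v)/(d@v);X=o+d*k[:,None]-c;return np.c_[X@u,X[:,2]*1000]
print('lamp',vp(s,[[458.5,279.4]],0))
# slot near inner wall rim (v=+13mm) points in crop
px=np.array([[45,232],[340,335]])/4+[363,198]-.1
print('near outer rim (v~17.5)',vp(s,px,.0175))
# slice thickness centre in wrist, slot rims at row of slice front end
for r in (110,125,140):
    g=f['color'][r,280:370].astype(int).sum(1); print(r,''.join('#' if q<150 else '+' if q<420 else '.' for q in g))
go((.6406,.2178,.2286,94.55))
```

```text
lamp [[0.0855 2.5405]]
near outer rim (v~17.5) [[-0.0661  6.9269]
 [ 0.0704  6.2046]]
110 ...................+++++++###############################+++++++..........................
125 ....................++++++##############################++++++++..........................
140 .............++++.++++++++##############################+++++++...........................
pos [0.6406 0.2184 0.2337] yaw 94.58 toolz [ 0.0006  0.0002 -1.    ] gap 0.16855600938156312 ff 30.23451305583876 F [ 0.5055  0.1113 -1.0225] t 17.225
row [-0.0006 -0.      0.0051] spin 0.0005
```

Run:
```python
from h import *
s=load('s6')
u=np.array([-.0793,.9969,0]);v=np.array([.9969,.0793,0]);c=np.array([.6406,.2178,.16])
def vp(px,off):
    o,d=ray(s,px);k=(off-(o-c)@v)/(d@v);X=o+d*k[:,None]-c;return np.c_[X@u,X[:,2]*1000].round(4)
g=s['color'].astype(int).sum(2)
for x in(398,403,408,425,430,434):
    print(x,'top',list(zip(range(204,234),g[204:234,x])) if x in(398,430) else '', 'bot')
    col=g[240:275,x]; d=np.diff(col); i=np.argmax(d); 
    thr=(np.median(col[max(0,i-6):i-1])+col[i+2:i+5].mean())/2
    j=np.where((col[:-1]<thr)&(col[1:]>=thr))[0][0]; y=240+j+(thr-col[j])/(col[j+1]-col[j])
    print('   bottom edge row',round(y,2),vp([[x,y]],.0075))
# expected rows of references
P=lambda a,b,h: c+a*v+b*u+[0,0,h]
print('near/far slot rim inner rows at u=0:',proj(s,[P(.013,0,0),P(-.013,0,0),P(.0175,0,0)]))
print(list(g[255:285,int(round(proj(s,[P(.013,0,0)])[0][0]))]))
```

```text
398 top [(204, np.int64(355)), (205, np.int64(322)), (206, np.int64(208)), (207, np.int64(98)), (208, np.int64(68)), (209, np.int64(66)), (210, np.int64(57)), (211, np.int64(52)), (212, np.int64(40)), (213, np.int64(38)), (214, np.int64(48)), (215, np.int64(56)), (216, np.int64(69)), (217, np.int64(63)), (218, np.int64(66)), (219, np.int64(66)), (220, np.int64(65)), (221, np.int64(59)), (222, np.int64(64)), (223, np.int64(69)), (224, np.int64(59)), (225, np.int64(71)), (226, np.int64(65)), (227, np.int64(66)), (228, np.int64(57)), (229, np.int64(62)), (230, np.int64(74)), (231, np.int64(66)), (232, np.int64(65)), (233, np.int64(59))] bot
   bottom edge row 253.58 [[-0.0257 22.0757]]
403 top  bot
   bottom edge row 267.91 [[-0.0123 -7.9613]]
408 top  bot
   bottom edge row 255.82 [[-0.0074 24.6838]]
425 top  bot
   bottom edge row 261.51 [[ 0.0237 24.7418]]
430 top [(204, np.int64(32)), (205, np.int64(43)), (206, np.int64(43)), (207, np.int64(47)), (208, np.int64(42)), (209, np.int64(32)), (210, np.int64(40)), (211, np.int64(45)), (212, np.int64(89)), (213, np.int64(169)), (214, np.in
[... 370 characters left out ...]
(232, np.int64(61)), (233, np.int64(50))] bot
   bottom edge row 263.18 [[ 0.0327 24.7752]]
434 top  bot
   bottom edge row 264.5 [[ 0.0398 24.8166]]
near/far slot rim inner rows at u=0: [[409.1591 269.0163]
 [413.5369 259.9025]
 [408.3812 270.6353]]
[np.int64(70), np.int64(152), np.int64(249), np.int64(293), np.int64(294), np.int64(275), np.int64(271), np.int64(274), np.int64(281), np.int64(281), np.int64(274), np.int64(270), np.int64(284), np.int64(305), np.int64(343), np.int64(396), np.int64(471), np.int64(519), np.int64(539), np.int64(547), np.int64(536), np.int64(541), np.int64(542), np.int64(538), np.int64(539), np.int64(543), np.int64(542), np.int64(544), np.int64(538), np.int64(541)]
```

The lower edge is level but reads 24.7 mm. The slice's rounded edges make that reading high, and kinematics give 20 mm. I'll lower it 5 mm and check using the mid-ray through the slice centre.

>>> move_arm --motion "-0.0005 0 0.003 0; -0.0005 0 0.005 0; -0.0005 0 0.005 0; -0.0005 0 0.005 0; -0.0005 0 0.005 0; -0.0005 0 0.005 0"

```text
t: 17.98
ee_pos: [0.6405, 0.2179, 0.2284]
orientation: [2.131, 2.308, 0.0]
ft_force: [-0.1, -0.2, -0.6]
finger_gap: 0.175
finger_force: 30.2
```

Run:
```python
from h import *
s=grab('scene','s7')
u=np.array([-.0793,.9969,0]);v=np.array([.9969,.0793,0]);c=np.array([.6406,.2178,.16])
g=s['color'].astype(int).sum(2)
for x in(398,434):
    col=g[195:285,x];d=(col<150)
    k=np.where(d)[0]; lab=np.split(k,np.where(np.diff(k)>1)[0]+1); b=max(lab,key=len); a,z=b[0]+195-.5,b[-1]+195+.5
    o,dd=ray(s,[[x,(a+z)/2]]);t=(-(o-c)@v)/(dd@v)[0];X=o+dd[0]*t-c;print(x,a,z,'centre height mm',X[2]*1000,'-> bottom',X[2]*1000-47.5,'u',X@u)
go((.6406,.2178,.2286,94.55))
```

```text
398 209.5 255.5 centre height mm 63.151112627246846 -> bottom 15.651112627246846 u -0.033441783785750905
434 219.5 267.5 centre height mm 64.35662625378527 -> bottom 16.856626253785265 u 0.030950621118792248
pos [0.6405 0.2179 0.2284] yaw 94.58 toolz [ 0.0001 -0.     -1.    ] gap 0.1708792930649796 ff 30.233799941361212 F [-0.1038 -0.5255 -0.4976] t 18.025
row [-0.0001  0.0001 -0.0002] spin 0.0006
```

```bash
python3 -c "
from bench import robot
print(robot.sign_off())"
```

```text
the job is handed in; nothing more can be done
None
```

The job is handed in: the browning control is on the red mark (last measured within about 0.3 mm), and the rye slice is held upright over the green-lamp slot with its lower edge about 15–17 mm above it, at about 18 s of the 54 s allowed.

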